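# Zero a press roller and back it off six clicks

## Task

Set the roller height of the small etching press for a new plate: turn the click dial on top clockwise (seen from above) until it just comes up against its stop, gently, without forcing it into the stop, then turn it back anticlockwise exactly six clicks and let go. Then swing the lock lever beside the dial right over to its far side; leave the dial at its sixth click, and the little tin on the press and the copper plate on its bed where they are.

Things in the scene. Friction and masses are not known exactly. Their poses are not given: they have to be found in the camera images.
- dial_axis (a point): Point on the vertical axis of the click dial, 20 mm above its seat: the height to grip. Fixed to the press frame, does not turn with the dial. Dial: plain round black knurled knob, 48 mm diameter, from 18 mm below to 16 mm above this point, white line on top, can be gripped at any yaw. Axes as press.
- dial_seat (a point): Centre of the top of the fixed steel seat (68 mm diameter, 12 mm high) under the dial. The dial has 18 clicks a turn (one click = 20 degrees). Leaving a click takes up to 0.1 N m, most at a quarter of the way and nothing half-way to the next, where it snaps on by itself. Let go, it rests in a click. It starts an unknown 2 to 6 clicks anticlockwise of its stop.
- press: Fixed tabletop etching press; origin at the centre of its underside, z up, y along its roller and top beam, x along its bed (400 mm long, 250 wide, top 44 mm up). Beam (70 mm in x, 310 mm in y) and cheeks have their top at z 190 mm; the dial is at the beam's centre, the lock lever at y +135 mm, the tin near y -130 mm.
- roller_end (a point): End of the roller's axle (22 mm diameter) beyond the press's +y cheek. The dial lowers it clockwise (seen from above) and raises it anticlockwise, 0.25 mm per click: too little to see in its measured position.
- roller_zero (a point): Fixed point on the press frame with which roller_end coincides when the dial is just at its clockwise stop. The stop lies exactly at a click (click zero) and is springy, about 3 N m per rad on top of the click: felt at once, but it must not be forced in by more than 0.12 rad (about 0.4 N m). Anticlockwise the dial turns on to twelve clicks.
- lock (a joint): Angle of the lock lever, rad: 0 = unlocked, leaning 0.5 rad from upright to the press's -x; 1.0 = locked, leaning 0.5 rad to +x (hard end). Starts at 0 to 0.15. Push it by its ball along the press's x, about 1 to 2 N; it stays where it is left.
- lock_tip (a point): Centre of the 26 mm steel ball at the tip of the lock lever, which turns about a level axis along the press's y at x 0, y +135 mm, z 212 mm in the press's frame; the ball is 70 mm from that axis, on a 10 mm rod. Its block (70 x 50 mm) is 25 mm high.
- grease_tin: Small loose round tin, 40 mm diameter, 32 mm high, standing on the press's beam. Not to be moved by more than 15 mm.
- lino_plate: Loose bare copper printing plate, 100 x 140 x 5 mm, lying on the press's bed on its +x side. Not to be moved by more than 15 mm.

How it is judged:
By the outcome, as a careful person would: the job done as asked, in the order asked, and still so for the second after the job is handed in, with the robot touching nothing.
It also fails if it takes over 72 s, if anything falls off the work surface, if the arm or the gripper's body presses on something with over 40 N, if the wrist force passes 120 N, or if a joint passes its speed limit or range.

## Robot

A 6-joint arm with a two-finger parallel gripper is mounted at the origin on the work surface. World frame = base frame: x ahead of the robot, y to its left, z up, the work surface at z = 0. Lengths are in mm, angles in rad, forces in N, time in s.
With the tool pointing down it reaches from about 350 to 875 mm from the base axis. Payload 4.2 kg.
Tool frame: the origin (TCP) lies midway between the tips of the shut fingers; the grasp point (between the pads) lies 19 mm behind it; z points along the fingers, y is the direction in which the jaws open and shut (so a half turn about z gives the same grasp; the last joint's range is limited). The gripper opens to 85 mm and grips with 20 to 120 N. Pads are 22 mm wide; open, the fingers measure 114 mm over their backs; the gripper's body (76 mm by 85 mm) begins 54 mm behind the grasp point. The pads swing forward as they close: fully open they stand 13 mm farther back than shut.
Start: joints at [-0.861, 0.385, 0.008, 0, -1.194, -0.259], TCP at [272.315, -562.533, 231.312] pointing down, gripper open.
Joint ranges: [-3.14, 3.14], [-1.21, 2.06], [-1.07, 1.41], [-3.16, 2.05], [-2.99, -0.16], [-3.1, 3.1]. Speed limits (rad/s): [2.79, 2.79, 3.14, 3.14, 3.14, 3.14].

## Interface

Orientations are given as a unit quaternion [x, y, z, w].
In Python, from bench import arm gives the robot as it stands.
- The arm moves only by the tool send_rows, never from a script. Its arguments are lists of equal length, an entry for each row: "translation": the shift along the tool's x, y, z in mm, a list of three; "dr": the turn, a rotation vector about the tool's x, y, z in degrees, a list of three; "grip": the finger opening in mm, from 0 to 85.4. In form: {"translation": [[dx, dy, dz], ...], "dr": [[ax, ay, az], ...], "grip": [grip, ...]}. A call has exactly 5 rows; each row shifts and turns the commanded pose from where the row before left it, along the tool's axes as they then stand; what a row does not reach is not made up. A row lasts 1/8 s, in which the tool goes at most 62.5 mm and 10.7 degrees, less where a joint would pass 70% of its speed; a pose out of reach is approached as far as the arm can. A call with a gripper value outside its range is refused whole. The fingers move at their own pace and stop on an object; the grip force is fixed at half the most. Time passes only in rows, so rows that do not move let the fingers close, or fill a call up. It gives the time, the measured TCP pose, the force and the opening at its end, in the units of the state.
- arm.read_state(): the state, without advancing time (a new reading comes with each control period).
- arm.get_image(name): name is "side" or "top"; returns the picture (420x560x3 uint8, red, green, blue); there is no depth.
- arm.camera_info(name): a dict with "fx", "fy", "cx", "cy" (pixels), "cam_to_world" (4x4, takes a point from camera to world coordinates). Camera axes: x right, y down, z forward; pixel columns grow to the right and rows downward; lengths in mm; the calibration is good to about 2 mm. A picture is of the moment at which its call begins. camera_info takes no time and is no camera call.
- arm.job_done(): hands the job in, once; it reports no verdict.
Trained networks look in the newest picture that a camera, given by its name, has taken for a name from the list of things; names that differ only in an ending like _2 or _b are one class to them, and where a whole thing is asked for, a point or a joint stands for the part that bears it (a point fixed in the world has none). Each returns a list of dicts, best first, with "confidence" (0 to 1); they miss things now and then, are a little off and sometimes report something else, mostly with a low value. They report only what shows in the picture. A call takes as long as a camera call.
- arm.search_frame(thing, camera): "xyz" ([x, y, z] in mm, in world coordinates, good to about 4 mm: the middle of the surface that is visible of it).
- arm.place_of(thing, camera): "xyz" ([x, y, z] in mm, in world coordinates, good to about 4 mm: a listed point, or the origin of a listed thing).
The state is a dict: "clock": time; "joints": joint angles; "joint_vel": joint speeds; "joint_efforts": joint torques, N m; "position": TCP position; "ee_rot": TCP orientation; "contact_force": force on the tool from outside, world axes, zero at the start; "wrist_torque": the same for the moment, N m; "gripper_width": finger opening in mm.
Only numpy, scipy, OpenCV 4.12 (cv2) and the standard library are available. Lean on these libraries where they do the work, as an engineer would, in place of code of your own. Each camera call takes 0.05 s, during which the arm holds its last target.

## Working session

There is one attempt and no reset: what is moved stays moved. The work goes in short steps, Python scripts to look and compute and a tool call to move; the robot and the scene stay as the last step left them, time stands still between calls to the robot, and variables do not carry over. Pictures are saved under pics/ and viewed, and the job is handed in when it is done.

Besides the shell and the picture viewer there is one more tool, called after ">>>" as name(argument=value, ...) on one line, values as JSON. send_rows: Moves the arm, as the interface text tells. Its arguments: {"type":"object","properties":{"translation":{"type":"array"},"dr":{"type":"array"},"grip":{"type":"array"}},"required":["translation","dr","grip"]}

```bash
ls; mkdir -p pics; python3 - <<'E'
from bench import arm
import cv2
s=arm.read_state()
for k,v in s.items(): print(k,v)
for c in("side","top"):
    im=arm.get_image(c); cv2.imwrite(f"pics/{c}0.png",im[:,:,::-1])
    i=arm.camera_info(c); print(c,i)
    for t in ["press","dial_axis","dial_seat","lock_tip","roller_end","roller_zero","grease_tin","lino_plate"]:
        try: print(t,[( [round(float(x),1) for x in d["xyz"]],round(d["confidence"],2)) for d in arm.place_of(t,c)[:3]])
        except Exception as e: print(t,e)
E
```

```text
pics
clock 0.0
joints [-8.61406961e-01  3.85549775e-01  6.60139176e-03 -5.22230872e-04
 -1.19398129e+00 -2.58579345e-01]
joint_vel [-1.41992742e-05 -1.07323318e-03  1.05478121e-03 -1.01703250e-03
 -1.08004923e-03 -2.37577065e-04]
joint_efforts [ 6.73258692e-04 -3.92289734e+01  1.88405603e+01  4.18614104e+00
 -4.62305878e-03  7.16934863e-06]
position [ 272.05990538 -562.02037086  230.21266153]
ee_rot [-2.23407109e-01  9.74724611e-01  1.05708898e-03 -2.81512659e-04]
contact_force [ 0.71788111  0.28219627 -0.66944422]
wrist_torque [-0.02342042 -0.00351508  0.03209301]
gripper_width 85.28899204320017
side {'fx': 500.49131675555515, 'fy': 500.49131675555515, 'cx': 275.2995956053564, 'cy': 215.2008359285294, 'cam_to_world': array([[-8.90924445e-01, -3.37508084e-01,  3.03878145e-01,
         3.54231285e+02],
       [-4.53920971e-01,  6.83084075e-01, -5.72146746e-01,
         5.61827024e+02],
       [-1.44701694e-02, -6.47676184e-01, -7.61778298e-01,
         8.67364749e+02],
       [ 0.00000000e+00,  0.00000000e+00,  0.00000000e+00,
         1.00000000e+00]])}
press [([583.5, -87.9, 3.5], 0
[... 456 characters left out ...]
ay([[ 1.66396217e-03, -9.91664339e-01,  1.28837375e-01,
         5.17774951e+02],
       [-9.99411571e-01,  2.76484607e-03,  3.41886996e-02,
         3.71640046e+01],
       [-3.42599297e-02, -1.28818452e-01, -9.91076215e-01,
         9.15280722e+02],
       [ 0.00000000e+00,  0.00000000e+00,  0.00000000e+00,
         1.00000000e+00]])}
press [([580.7, -87.0, 1.1], 0.81)]
dial_axis [([580.9, -90.3, 221.4], 0.69)]
dial_seat [([583.4, -86.0, 204.7], 0.89)]
lock_tip [([568.2, 57.3, 277.0], 0.92)]
roller_end [([616.1, 109.0, 94.4], 0.96), ([578.0, -86.4, 222.7], 0.32)]
roller_zero [([618.8, 112.6, 94.5], 0.81)]
grease_tin [([556.3, -213.8, 189.2], 0.95)]
lino_plate [([706.1, -93.7, 43.2], 0.83)]
```

View pics/side0.png

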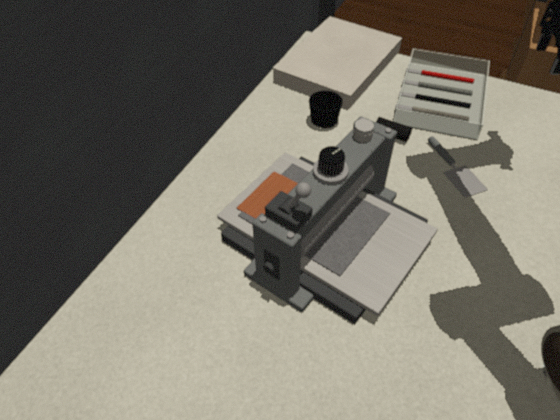

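View pics/top0.png

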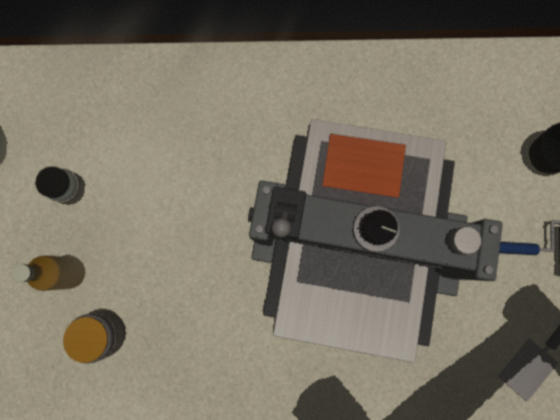

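The top view has the dial at about (378,228), the lever ball at (283,228), the tin at (466,240) and the plate at (365,165). The side view agrees. The press y-axis is turned about -10°. Next I'll refine the dial centre by pixels.

```bash
cat > h.py <<'E'
import numpy as np, cv2
from bench import arm
from scipy.spatial.transform import Rotation as R
def ray(c,u,v,z):
    i=arm.camera_info(c);T=np.array(i["cam_to_world"])
    d=T[:3,:3]@np.array([(u-i["cx"])/i["fx"],(v-i["cy"])/i["fy"],1]);o=T[:3,3]
    return o+d*(z-o[2])/d[2]
def proj(c,p):
    i=arm.camera_info(c);T=np.linalg.inv(np.array(i["cam_to_world"]))
    q=T[:3,:3]@np.array(p,float)+T[:3,3]
    return np.array([i["fx"]*q[0]/q[2]+i["cx"],i["fy"]*q[1]/q[2]+i["cy"]])
def st(c=np.array([581,-88])):
    s=arm.read_state();r=R.from_quat(s["ee_rot"])
    m=r.as_matrix(); y=m[:,1]
    print("t",round(s["clock"],2),"pos",np.round(s["position"],1),"jawyaw",round(np.degrees(np.arctan2(y[1],y[0])),2),"z",np.round(m[:,2],3),"F",np.round(s["contact_force"],2),"M",np.round(s["wrist_torque"],3),"w",round(s["gripper_width"],1),"j6",round(s["joints"][5],3))
    return s
E
python3 - <<'E'
from h import *
for c in("side","top"):
    im=cv2.imread(f"pics/{c}0.png")
    yaw=np.radians(-10.05);C=np.array([581,-88.])
    def W(x,y,z): return [C[0]+x*np.cos(yaw)-y*np.sin(yaw),C[1]+x*np.sin(yaw)+y*np.cos(yaw),z]
    k=5
    u,v=np.round(proj(c,W(0,30,220))).astype(int)
    x0,y0=u-78,v-58
    cr=cv2.resize(im[y0:y0+116,x0:x0+156],None,fx=k,fy=k,interpolation=cv2.INTER_CUBIC)
    def d(p,col): 
        q=proj(c,p); cv2.circle(cr,tuple(int(a) for a in np.round(((q-[x0,y0])+.5)*k)),1,col,-1)
    for a in np.linspace(0,2*np.pi,60):
        d(W(34*np.cos(a),34*np.sin(a),202),(0,255,0)); d(W(24*np.cos(a),24*np.sin(a),238),(0,0,255))
    for a in (-.5,-.35): 
        d(W(70*np.sin(a),135,212+70*np.cos(a)),(255,255,0))
    for x in np.linspace(-35,35,30):
        for y in(-155,155): d(W(x,y,190),(255,0,255))
    for y in np.linspace(-155,155,60):
        for x in(-35,35): d(W(x,y,190),(255,0,255))
    cv2.imwrite(f"pics/{c}_crop.png",cr)
E
```

```text
(no output)
```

View pics/top_crop.png

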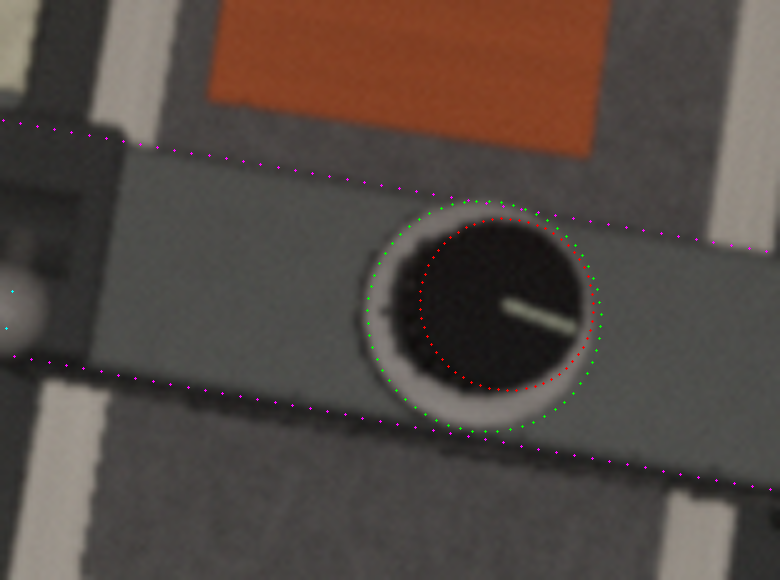

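View pics/side_crop.png

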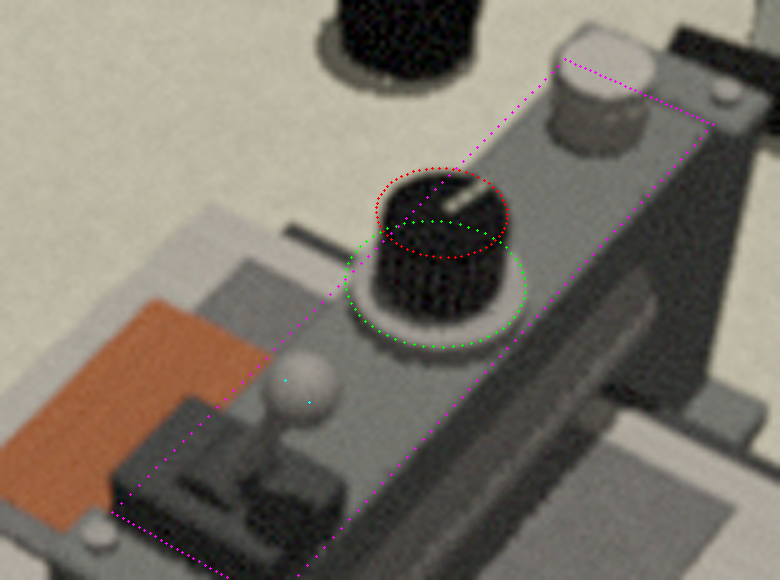

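The top view puts the dial centre about 2.5 mm further +y than my model, and the side view puts it within 1–2 mm. I'll use (580.3, -86) and refine it by feel. Rising and moving over now.

>>> send_rows(translation=[[0,0,-50],[0,0,-50],[-48,29,0],[-48,29,0],[-48,29,0]], dr=[[0,0,0],[0,0,0],[0,0,0],[0,0,0],[0,0,0]], grip=[85,85,85,85,85])

```text
clock: 1.52
position: [364.6, -420.1, 331.5]
ee_rot: [-0.223, 0.975, -0.0, 0.0]
contact_force: [0.8, -0.8, 0.1]
gripper_width: 85.0
```

>>> send_rows(translation=[[-48,29,0],[-48,29,0],[-48,29,0],[-48,29,0],[-48,29,0]], dr=[[0,0,0],[0,0,0],[0,0,0],[0,0,0],[0,0,0]], grip=[85,85,85,85,85])

```text
clock: 2.15
position: [517.6, -184.7, 331.7]
ee_rot: [-0.224, 0.975, -0.0, 0.0]
contact_force: [0.4, -0.4, -0.4]
gripper_width: 84.7
```

>>> send_rows(translation=[[-48,29,0],[-48,29,0],[0,0,0],[0,0,0],[0,0,0]], dr=[[0,0,0],[0,0,0],[0,0,0],[0,0,0],[0,0,0]], grip=[85,85,85,85,85])

```text
clock: 2.78
position: [577.5, -93.4, 331.6]
ee_rot: [-0.223, 0.975, -0.0, 0.0]
contact_force: [-0.3, -1.4, -0.2]
gripper_width: 85.5
```

```bash
cat >> h.py <<'E'
def delta(p,s):
    m=R.from_quat(s["ee_rot"]).as_matrix(); return np.round(m.T@(np.array(p)-np.array(s["position"])),2)
E
python3 -c "
from h import *
s=st(); print(s['joints']); print(delta([580.3,-86,206],s))"
```

```text
t 2.77 pos [577.5 -93.4 331.6] jawyaw 115.75 z [ 0. -0. -1.] F [-0.26 -1.39 -0.2 ] M [-0.    -0.043 -0.013] w 85.5 j6 -1.238
[ 1.16467728e-01  2.64757232e-01  8.24035880e-02  1.29902913e-04
 -1.38810326e+00 -1.23786675e+00]
[ -5.69   5.44 125.65]
```

>>> send_rows(translation=[[-5.7,5.4,0],[0,0,30],[0,0,30],[0,0,20],[0,0,10]], dr=[[0,0,0],[0,0,0],[0,0,0],[0,0,0],[0,0,0]], grip=[85,85,85,85,85])

```text
clock: 3.4
position: [580.3, -85.3, 240.3]
ee_rot: [-0.223, 0.975, 0.0, -0.001]
contact_force: [-0.4, -0.3, -0.6]
gripper_width: 85.1
```

>>> send_rows(translation=[[0,0,15],[0,0,10],[0,0,8],[0,0,0],[0,0,0]], dr=[[0,0,0],[0,0,0],[0,0,0],[0,0,0],[0,0,0]], grip=[85,85,85,85,85])

```text
clock: 4.03
position: [581.2, -85.0, 208.8]
ee_rot: [-0.224, 0.975, -0.0, 0.0]
contact_force: [0.6, 0.2, 0.2]
gripper_width: 85.1
```

```bash
python3 -c "
from h import *
for c in ('side','top'):
    im=arm.get_image(c)
    u,v=np.round(proj(c,[580,-86,225])).astype(int)
    cv2.imwrite(f'pics/{c}_1.png',cv2.resize(im[max(v-60,0):v+60,u-80:u+80,::-1],None,fx=5,fy=5,interpolation=2))
s=st(); print(delta([580.3,-86,206],s))"
```

```text
t 4.12 pos [581.1 -85.  208.9] jawyaw 115.83 z [ 0.001  0.    -1.   ] F [-0.81 -0.    0.06] M [-0.009 -0.011 -0.084] w 84.7 j6 -1.25
[ 1.18 -0.52  2.89]
```

View pics/side_1.png

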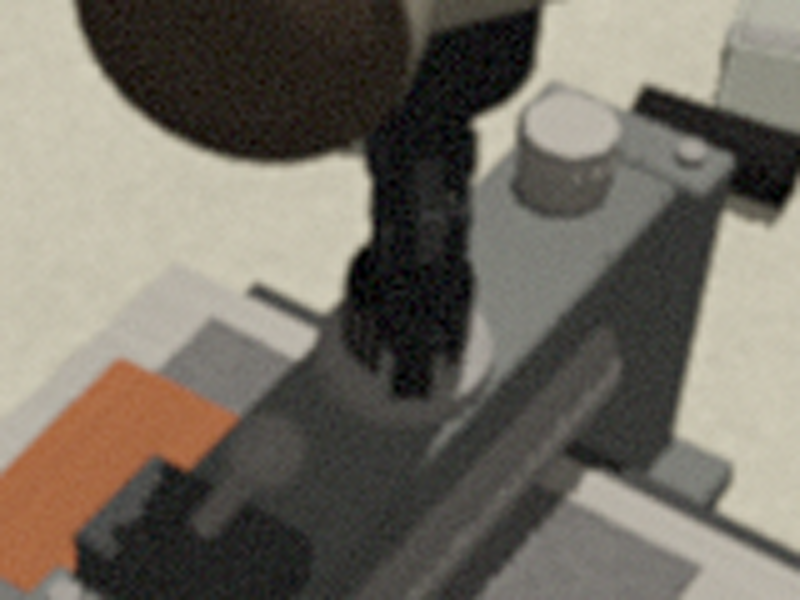

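View pics/top_1.png

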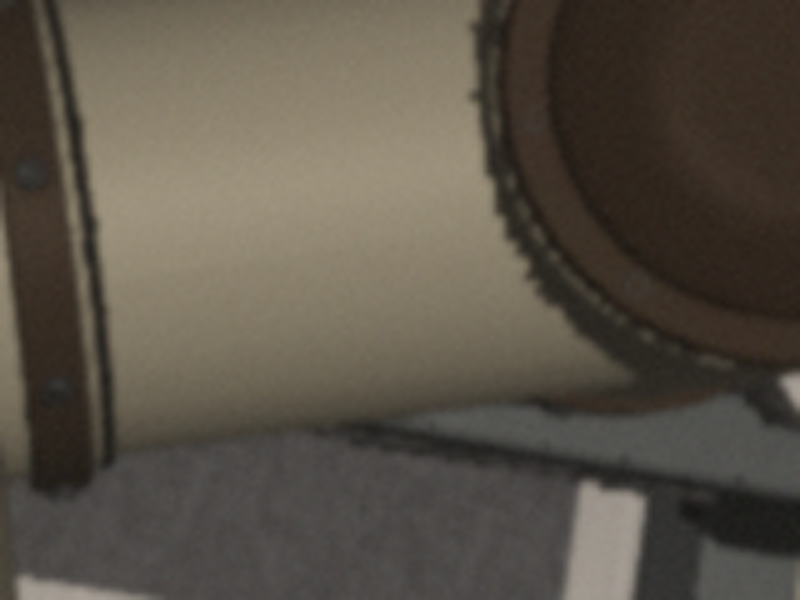

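The jaws straddle the dial in the side view, and the arm hides the dial in the top view. Closing gradually to feel the centring.

>>> send_rows(translation=[[1,-0.5,1.5],[0,0,0],[0,0,0],[0,0,0],[0,0,0]], dr=[[0,0,0],[0,0,0],[0,0,0],[0,0,0],[0,0,0]], grip=[70,60,54,46,40])

```text
clock: 4.75
position: [581.1, -87.4, 208.0]
ee_rot: [-0.223, 0.975, -0.001, 0.001]
contact_force: [0.8, -5.6, 0.7]
gripper_width: 46.4
```

>>> send_rows(translation=[[0,0,0],[0,0,0],[0,0,0],[0,0,0],[0,0,0]], dr=[[0,0,0],[0,0,0],[0,0,0],[0,0,0],[0,0,0]], grip=[40,40,40,40,40])

```text
clock: 5.38
position: [581.1, -87.4, 208.0]
ee_rot: [-0.223, 0.975, -0.001, 0.001]
contact_force: [1.5, -4.8, 1.5]
gripper_width: 46.5
```

```bash
python3 -c "
from h import *
s=st(); print(R.from_quat(s['ee_rot']).as_matrix().T@s['contact_force'])"
```

```text
t 5.38 pos [581.1 -87.4 208. ] jawyaw 115.83 z [ 0.003 -0.002 -1.   ] F [ 1.47 -4.8   1.45] M [-1.168 -0.337 -0.003] w 46.5 j6 -1.249
[ 0.76824597 -4.96779098 -1.43594068]
```

>>> send_rows(translation=[[0,-1.0,0],[0,-0.8,0],[0,0,0],[0,0,0],[0,0,0]], dr=[[0,0,0],[0,0,0],[0,0,0],[0,0,0],[0,0,0]], grip=[40,40,40,40,40])

```text
clock: 6.0
position: [581.1, -87.5, 208.0]
ee_rot: [-0.224, 0.975, -0.0, 0.001]
contact_force: [-1.2, -0.7, 5.0]
gripper_width: 46.4
```

```bash
python3 -c "
from h import *
s=st(); print(R.from_quat(s['ee_rot']).as_matrix().T@s['contact_force'])"
```

```text
t 6.0 pos [581.1 -87.5 208. ] jawyaw 115.85 z [ 0.001 -0.    -1.   ] F [-1.21 -0.66  4.98] M [-0.122  0.348  0.016] w 46.4 j6 -1.246
[ 1.37149768 -0.07521314 -4.97999629]
```

Centred along this jaw axis. Opening and turning the jaws about 100° anticlockwise, which also sets up joint 6 range.

>>> send_rows(translation=[[0,0,0],[0,0,0],[0,0,0],[0,0,0],[0,0,0]], dr=[[0,0,0],[0,0,0],[0,0,0],[0,0,-10],[0,0,-10]], grip=[85,85,85,85,85])

```text
clock: 6.62
position: [580.8, -87.4, 206.5]
ee_rot: [-0.392, 0.92, 0.0, -0.0]
contact_force: [0.3, -0.2, 0.1]
gripper_width: 84.9
```

>>> send_rows(translation=[[0,0,0],[0,0,0],[0,0,0],[0,0,0],[0,0,0]], dr=[[0,0,-10],[0,0,-10],[0,0,-10],[0,0,-10],[0,0,-10]], grip=[85,85,85,85,85])

```text
clock: 7.25
position: [580.8, -87.4, 206.6]
ee_rot: [0.744, -0.668, -0.0, 0.0]
contact_force: [0.1, 0.4, 0.1]
gripper_width: 85.3
```

>>> send_rows(translation=[[0,0,0],[0,0,0],[0,0,0],[0,0,0],[0,0,0]], dr=[[0,0,-10],[0,0,-10],[0,0,-10],[0,0,0],[0,0,0]], grip=[85,85,85,70,60])

```text
clock: 7.88
position: [580.9, -87.5, 206.7]
ee_rot: [0.89, -0.456, -0.0, -0.0]
contact_force: [-0.1, 0.3, 0.3]
gripper_width: 59.8
```

```bash
python3 -c "
from h import *
s=st(); print(delta([581.1,-87.5,206],s))"
```

```text
t 7.88 pos [580.9 -87.5 206.7] jawyaw -144.31 z [-0.  0. -1.] F [-0.05  0.34  0.28] M [ 0.068 -0.041 -0.004] w 59.8 j6 0.497
[ 0.15 -0.18  0.68]
```

>>> send_rows(translation=[[0,0,-3],[0,0,0],[0,0,0],[0,0,0],[0,0,0]], dr=[[0,0,0],[0,0,0],[0,0,0],[0,0,0],[0,0,0]], grip=[58,50,42,40,40])

```text
clock: 8.5
position: [580.0, -88.3, 210.8]
ee_rot: [0.89, -0.455, -0.0, 0.001]
contact_force: [-4.5, -1.7, 5.1]
gripper_width: 46.6
```

```bash
python3 -c "
from h import *
s=st(); print(R.from_quat(s['ee_rot']).as_matrix().T@s['contact_force'])"
```

```text
t 8.5 pos [580.  -88.3 210.8] jawyaw -144.19 z [-0.001 -0.001 -1.   ] F [-4.48 -1.66  5.13] M [-0.503  1.133  0.028] w 46.6 j6 0.499
[-1.27600293  4.61490029 -5.11791121]
```

>>> send_rows(translation=[[0,1.2,-1.2],[0,0,0],[0,0,0],[0,0,0],[0,0,0]], dr=[[0,0,0],[0,0,0],[0,0,0],[0,0,0],[0,0,0]], grip=[40,40,40,40,40])

```text
clock: 9.12
position: [580.0, -88.3, 210.9]
ee_rot: [0.89, -0.455, 0.0, 0.0]
contact_force: [0.1, -2.5, 0.3]
gripper_width: 46.5
```

```bash
python3 -c "
from h import *
s=st(); print(R.from_quat(s['ee_rot']).as_matrix().T@s['contact_force'])"
```

```text
t 9.12 pos [580.  -88.3 210.9] jawyaw -144.17 z [-0. -0. -1.] F [ 0.13 -2.54  0.31] M [-0.595  0.025 -0.045] w 46.5 j6 0.5
[ 2.13214815  1.37976218 -0.3115149 ]
```

Centred both ways. The stop can only be 40, 60, 80, 100 or 120° clockwise. I'll turn and probe about 3–4° past each click in turn.

>>> send_rows(translation=[[0,0,0],[0,0,0],[0,0,0],[0,0,0],[0,0,0]], dr=[[0,0,5],[0,0,0],[0,0,5],[0,0,5],[0,0,5]], grip=[40,40,40,40,40])

```text
clock: 9.75
position: [579.9, -88.3, 210.9]
ee_rot: [0.797, -0.604, -0.0, 0.0]
contact_force: [-0.5, -2.1, -1.6]
gripper_width: 46.5
```

```bash
python3 -c "
from h import *
s=st(); print(R.from_quat(s['ee_rot']).as_matrix().T@s['contact_force'])"
```

```text
t 9.75 pos [579.9 -88.3 210.9] jawyaw -164.26 z [-0. -0. -1.] F [-0.46 -2.06 -1.58] M [-0.636  0.055 -0.005] w 46.5 j6 0.15
[1.85532454 0.99628585 1.57527377]
```

>>> send_rows(translation=[[0,0,0],[0,0,0],[0,0,0],[0,0,0],[0,0,0]], dr=[[0,0,5],[0,0,5],[0,0,5],[0,0,3],[0,0,0]], grip=[40,40,40,40,40])

```text
clock: 10.38
position: [579.8, -88.3, 210.9]
ee_rot: [-0.694, 0.72, 0.0, -0.0]
contact_force: [-0.6, -1.2, 0.1]
gripper_width: 46.3
```

```bash
python3 -c "
from h import *
s=st(); print(R.from_quat(s['ee_rot']).as_matrix().T@s['contact_force'])"
```

```text
t 10.38 pos [579.8 -88.3 210.9] jawyaw 177.91 z [-0. -0. -1.] F [-0.61 -1.15  0.13] M [-0.618  0.094 -0.059] w 46.3 j6 -0.161
[ 1.17605033  0.5715338  -0.1252516 ]
```

>>> send_rows(translation=[[0,0,0],[0,0,0],[0,0,0],[0,0,0],[0,0,0]], dr=[[0,0,2],[0,0,2],[0,0,1.5],[0,0,0],[0,0,0]], grip=[40,40,40,40,40])

```text
clock: 11.0
position: [579.8, -88.3, 210.9]
ee_rot: [-0.658, 0.753, 0.0, -0.0]
contact_force: [0.6, -2.1, -0.7]
gripper_width: 46.4
```

```bash
python3 -c "
from h import *
s=st()"
```

```text
t 11.0 pos [579.8 -88.3 210.9] jawyaw 172.34 z [-0. -0. -1.] F [ 0.61 -2.1  -0.73] M [-0.741  0.105  0.074] w 46.4 j6 -0.259
```

At 43.5° the torque is 0.07 N m, just click resistance (the stop would give about 0.27). Going on to the 60° probe.

>>> send_rows(translation=[[0,0,0],[0,0,0],[0,0,0],[0,0,0],[0,0,0]], dr=[[0,0,5],[0,0,5],[0,0,5],[0,0,3.5],[0,0,0]], grip=[40,40,40,40,40])

```text
clock: 11.62
position: [579.8, -88.3, 210.9]
ee_rot: [-0.529, 0.849, 0.0, -0.0]
contact_force: [-0.6, -3.0, -0.6]
gripper_width: 46.0
```

```bash
python3 -c "
from h import *
s=st()"
```

```text
t 11.62 pos [579.8 -88.3 210.9] jawyaw 153.87 z [-0.  0. -1.] F [-0.57 -3.03 -0.59] M [-0.701  0.161  0.023] w 46.0 j6 -0.581
```

>>> send_rows(translation=[[0,0,0],[0,0,0],[0,0,0],[0,0,0],[0,0,0]], dr=[[0,0,1.5],[0,0,0],[0,0,0],[0,0,0],[0,0,0]], grip=[40,40,40,40,40])

```text
clock: 12.25
position: [579.8, -88.3, 210.9]
ee_rot: [-0.518, 0.856, 0.0, -0.0]
contact_force: [-0.5, -3.5, -1.6]
gripper_width: 46.4
```

```bash
python3 -c "
from h import *
s=st()"
```

```text
t 12.25 pos [579.8 -88.3 210.9] jawyaw 152.33 z [-0. -0. -1.] F [-0.51 -3.5  -1.62] M [-0.747  0.255  0.111] w 46.4 j6 -0.608
```

>>> send_rows(translation=[[0,0,0],[0,0,0],[0,0,0],[0,0,0],[0,0,0]], dr=[[0,0,5],[0,0,5],[0,0,5],[0,0,3.5],[0,0,0]], grip=[40,40,40,40,40])

```text
clock: 12.88
position: [579.7, -88.2, 210.9]
ee_rot: [-0.374, 0.928, 0.0, -0.0]
contact_force: [-0.1, -2.4, -1.2]
gripper_width: 46.6
```

```bash
python3 -c "
from h import *
s=st()"
```

```text
t 12.88 pos [579.7 -88.2 210.9] jawyaw 133.87 z [-0.001  0.    -1.   ] F [-0.14 -2.37 -1.23] M [-0.667  0.407  0.073] w 46.6 j6 -0.93
```

>>> send_rows(translation=[[0,0,0],[0,0,0],[0,0,0],[0,0,0],[0,0,0]], dr=[[0,0,1.5],[0,0,0],[0,0,0],[0,0,0],[0,0,0]], grip=[40,40,40,40,40])

```text
clock: 13.5
position: [579.7, -88.2, 210.9]
ee_rot: [-0.361, 0.933, 0.0, -0.0]
contact_force: [-1.9, -1.9, -1.1]
gripper_width: 46.5
```

```bash
python3 -c "
from h import *
s=st()"
```

```text
t 13.5 pos [579.7 -88.2 210.9] jawyaw 132.33 z [-0.001  0.    -1.   ] F [-1.91 -1.85 -1.1 ] M [-0.469  0.643  0.205] w 46.5 j6 -0.957
```

```bash
python3 -c "
from h import *
v=[arm.read_state()['wrist_torque'][2]]
for i in range(4):
    arm.get_image('top'); v.append(arm.read_state()['wrist_torque'][2])
print(np.round(v,3))"
```

```text
[0.205 0.256 0.202 0.249 0.144]
```

>>> send_rows(translation=[[0,0,0],[0,0,0],[0,0,0],[0,0,0],[0,0,0]], dr=[[0,0,1],[0,0,0],[0,0,0],[0,0,0],[0,0,0]], grip=[40,40,40,40,40])

```text
clock: 14.32
position: [579.7, -88.2, 210.9]
ee_rot: [-0.353, 0.936, 0.0, -0.0]
contact_force: [-2.1, -2.5, -1.7]
gripper_width: 46.6
```

```bash
python3 -c "
from h import *
st()
v=[arm.read_state()['wrist_torque'][2]]
for i in range(4):
    arm.get_image('top'); v.append(arm.read_state()['wrist_torque'][2])
print(np.round(v,3))"
```

```text
t 14.32 pos [579.7 -88.2 210.9] jawyaw 131.33 z [-0.001  0.    -1.   ] F [-2.11 -2.48 -1.66] M [-0.353  1.012  0.255] w 46.6 j6 -0.974
[0.255 0.235 0.211 0.23  0.215]
```

The torque is now about 0.23 N m, well above the 0.1 N m click maximum, so this looks like the stop at 80° (four clicks). To confirm, I'll ease back, release so the dial settles in its click, regrip and probe again.

>>> send_rows(translation=[[0,0,0],[0,0,0],[0,0,0],[0,0,0],[0,0,0]], dr=[[0,0,-2],[0,0,-2],[0,0,0],[0,0,0],[0,0,0]], grip=[40,40,40,60,60])

```text
clock: 15.15
position: [581.7, -87.9, 212.3]
ee_rot: [-0.386, 0.923, -0.001, 0.002]
contact_force: [0.1, -0.4, -0.0]
gripper_width: 60.1
```

>>> send_rows(translation=[[0,0,0],[0,0,0],[0,0,0],[0,0,0],[0,0,0]], dr=[[0,0,0],[0,0,0],[0,0,0],[0,0,0],[0,0,0]], grip=[60,50,40,40,40])

```text
clock: 15.78
position: [580.1, -88.0, 211.7]
ee_rot: [-0.385, 0.923, -0.0, 0.0]
contact_force: [-1.6, 3.5, 6.0]
gripper_width: 46.3
```

```bash
python3 -c "
from h import *
s=st();print(R.from_quat(s['ee_rot']).as_matrix().T@s['contact_force'])
v=[arm.read_state()['wrist_torque'][2]]
for i in range(3):
    arm.get_image('top'); v.append(arm.read_state()['wrist_torque'][2])
print(np.round(v,3))"
```

```text
t 15.78 pos [580.1 -88.  211.7] jawyaw 135.35 z [ 0.001  0.    -1.   ] F [-1.6   3.52  5.95] M [ 0.844  0.607 -0.021] w 46.3 j6 -0.905
[-1.37827845  3.60830931 -5.95282824]
[-0.021 -0.017 -0.007  0.033]
```

>>> send_rows(translation=[[0,1,-1.2],[0,0,0],[0,0,0],[0,0,0],[0,0,0]], dr=[[0,0,0],[0,0,0],[0,0,2],[0,0,1.5],[0,0,0]], grip=[40,40,40,40,40])

```text
clock: 16.55
position: [580.0, -87.9, 211.8]
ee_rot: [-0.357, 0.934, -0.001, 0.001]
contact_force: [4.8, -3.0, -3.0]
gripper_width: 46.3
```

```bash
python3 -c "
from h import *
s=st();print(R.from_quat(s['ee_rot']).as_matrix().T@s['contact_force'])
v=[arm.read_state()['wrist_torque'][2]]
for i in range(4):
    arm.get_image('top'); v.append(arm.read_state()['wrist_torque'][2])
print(np.round(v,3),np.mean(v))"
```

```text
t 16.55 pos [580.  -87.9 211.8] jawyaw 131.78 z [ 0.001 -0.001 -1.   ] F [ 4.75 -2.98 -2.98] M [-0.75  -1.325  0.184] w 46.3 j6 -0.968
[-1.55481386 -5.38822327  2.98865646]
[0.184 0.208 0.175 0.237 0.176] 0.19602723224091606
```

>>> send_rows(translation=[[0,-0.8,0.5],[0,0,0],[0,0,0],[0,0,0],[0,0,0]], dr=[[0,0,0],[0,0,0],[0,0,1],[0,0,0],[0,0,0]], grip=[40,40,40,40,40])

```text
clock: 17.38
position: [580.0, -88.0, 211.8]
ee_rot: [-0.349, 0.937, -0.0, 0.0]
contact_force: [3.4, 0.1, -1.0]
gripper_width: 46.3
```

```bash
python3 -c "
from h import *
s=st();print(R.from_quat(s['ee_rot']).as_matrix().T@s['contact_force'])
v=[arm.read_state()['wrist_torque'][2]]
for i in range(4):
    arm.get_image('top'); v.append(arm.read_state()['wrist_torque'][2])
print(np.round(v,3),np.mean(v))"
```

```text
t 17.38 pos [580.  -88.  211.8] jawyaw 130.83 z [ 0.001  0.    -1.   ] F [ 3.42  0.05 -1.02] M [ 0.158 -1.116  0.269] w 46.3 j6 -0.983
[-2.62253099 -2.19533397  1.01766993]
[0.269 0.25  0.175 0.226 0.186] 0.2210342462573725
```

That is the stop: the torque holds near 0.22 N m, above the click maximum. Easing back to click zero, releasing, regripping, then turning back 120° anticlockwise.

>>> send_rows(translation=[[0,0,0],[0,0,0],[0,0,0],[0,0,0],[0,0,0]], dr=[[0,0,-2],[0,0,-2],[0,0,0],[0,0,0],[0,0,0]], grip=[40,40,50,60,60])

```text
clock: 18.2
position: [578.8, -88.4, 211.5]
ee_rot: [-0.381, 0.925, 0.0, -0.001]
contact_force: [-0.0, -0.5, -0.5]
gripper_width: 60.2
```

>>> send_rows(translation=[[0,0,0],[0,0,0],[0,0,0],[0,0,0],[0,0,0]], dr=[[0,0,0],[0,0,0],[0,0,0],[0,0,0],[0,0,0]], grip=[60,50,40,40,40])

```text
clock: 18.82
position: [579.8, -88.3, 212.2]
ee_rot: [-0.381, 0.924, -0.0, 0.0]
contact_force: [-0.1, -1.0, 3.3]
gripper_width: 46.0
```

```bash
python3 -c "
from h import *
s=st();print(R.from_quat(s['ee_rot']).as_matrix().T@s['contact_force'])"
```

```text
t 18.82 pos [579.8 -88.3 212.2] jawyaw 134.83 z [ 0. -0. -1.] F [-0.11 -0.97  3.27] M [-0.18   0.379  0.014] w 46.0 j6 -0.914
[ 0.75924728 -0.6085628  -3.27326709]
```

>>> send_rows(translation=[[0,0,0],[0,0,0],[0,0,0],[0,0,0],[0,0,0]], dr=[[0,0,-8],[0,0,-8],[0,0,-8],[0,0,-8],[0,0,-8]], grip=[40,40,40,40,40])

```text
clock: 19.45
position: [579.9, -88.4, 212.1]
ee_rot: [-0.676, 0.737, -0.0, 0.0]
contact_force: [-0.6, -0.5, 2.7]
gripper_width: 46.1
```

>>> send_rows(translation=[[0,0,0],[0,0,0],[0,0,0],[0,0,0],[0,0,0]], dr=[[0,0,-8],[0,0,-8],[0,0,-8],[0,0,-8],[0,0,-8]], grip=[40,40,40,40,40])

```text
clock: 20.08
position: [580.1, -88.3, 212.2]
ee_rot: [0.887, -0.461, 0.001, -0.0]
contact_force: [-0.7, -0.5, 4.2]
gripper_width: 46.6
```

>>> send_rows(translation=[[0,0,0],[0,0,0],[0,0,0],[0,0,0],[0,0,0]], dr=[[0,0,-8],[0,0,-8],[0,0,-8],[0,0,-8],[0,0,-8]], grip=[40,40,40,40,40])

```text
clock: 20.7
position: [580.1, -88.2, 212.2]
ee_rot: [0.992, -0.13, 0.001, 0.0]
contact_force: [0.3, -0.0, 3.8]
gripper_width: 46.3
```

```bash
python3 -c "
from h import *
s=st();print(R.from_quat(s['ee_rot']).as_matrix().T@s['contact_force'])"
```

```text
t 20.7 pos [580.1 -88.2 212.2] jawyaw -104.9 z [ 0.001 -0.    -1.   ] F [ 0.28 -0.04  3.78] M [-0.112  0.125 -0.045] w 46.3 j6 1.185
[ 0.2842125  -0.03473926 -3.78019087]
```

Turned back 120.3°, at a torque null as expected at a click. Letting go, lifting clear and moving toward the lever while checking the line.

>>> send_rows(translation=[[0,0,0],[0,0,0],[0,0,-10],[0,0,-30],[0,0,-40]], dr=[[0,0,0],[0,0,0],[0,0,0],[0,0,0],[0,0,0]], grip=[70,85,85,85,85])

```text
clock: 21.32
position: [579.4, -88.1, 292.4]
ee_rot: [0.991, -0.132, -0.001, 0.0]
contact_force: [1.1, 0.2, 1.0]
gripper_width: 85.3
```

>>> send_rows(translation=[[0,0,-40],[-29,-43,0],[-29,-43,0],[-28,-42,0],[0,0,0]], dr=[[0,0,0],[0,0,0],[0,0,0],[0,0,0],[0,0,0]], grip=[85,60,30,0,0])

```text
clock: 21.95
position: [529.5, 60.4, 332.9]
ee_rot: [0.992, -0.13, 0.001, -0.001]
contact_force: [0.3, -0.5, -0.5]
gripper_width: 12.0
```

```bash
python3 -c "
from h import *
for c in ('side','top'):
    im=arm.get_image(c)
    cv2.imwrite(f'pics/{c}_2.png',im[:,:,::-1])
s=st(); print(delta([529.7,58.1,264],s))"
```

```text
t 22.05 pos [530.3  58.3 332.5] jawyaw -105.12 z [ 0.001  0.    -1.   ] F [-0.11 -0.17  0.48] M [-0.014 -0.061  0.038] w 0.1 j6 0.893
[-0.58  0.37 68.49]
```

View pics/side_2.png

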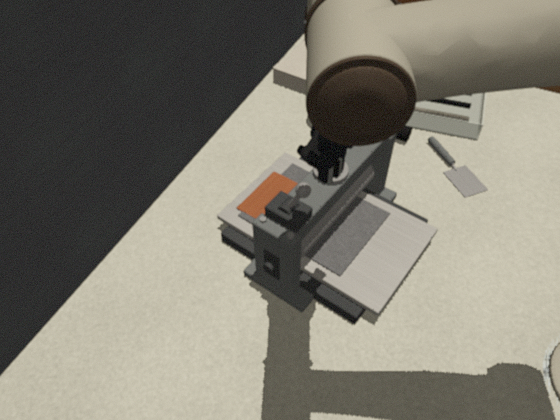

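View pics/top_2.png

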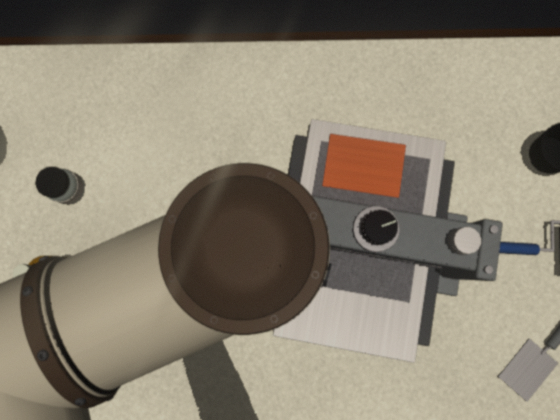

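The top view shows the dial's white line clearly at (378–396, 228–222), with the tin at (466,240) and the plate unmoved. Measuring the line angle against the start picture.

```bash
cat >> h.py <<'E'
def line(f,c=(580,-88)):
    im=cv2.imread(f).astype(float).mean(2)
    u0,v0=proj("top",[c[0],c[1],238])
    pts=[];w=[]
    for v in range(int(v0)-18,int(v0)+19):
        for u in range(int(u0)-18,int(u0)+19):
            p=ray("top",u,v,238)[:2]-np.array(c); r=np.hypot(*p)
            if r<21 and im[v,u]>60: pts.append(p);w.append(im[v,u]-40)
    pts=np.array(pts);w=np.array(w);m=(pts*w[:,None]).sum(0)/w.sum()
    e,V=np.linalg.eigh(((pts-m)*w[:,None]).T@(pts-m));d=V[:,1]; d=d*np.sign(d@m)
    print(f,len(w),m.round(1),"angle",round(np.degrees(np.arctan2(d[1],d[0])),1))
E
python3 -c "
from h import *
for f in ('pics/top0.png','pics/top_2.png'): line(f,(580,-86))"
```

```text
pics/top0.png 44 [ -2.6 -11.1] angle -110.3
pics/top_2.png 46 [  5.  -10.5] angle -70.5
```

The line is 39.8° anticlockwise of the start, which is exactly -4 + 6 = +2 clicks. Now the lever: lower beside the ball on its -x side.

>>> send_rows(translation=[[-0.6,0.4,20],[0,0,25],[0,0,23],[0,0,0],[0,0,0]], dr=[[0,0,-5],[0,0,0],[0,0,0],[0,0,0],[0,0,0]], grip=[0,0,0,0,0])

```text
clock: 22.68
position: [530.5, 57.0, 264.9]
ee_rot: [0.996, -0.089, 0.001, -0.0]
contact_force: [-0.5, 0.4, -0.4]
gripper_width: 0.1
```

```bash
python3 -c "
from h import *
im=arm.get_image('side')
cv2.imwrite('pics/side_3.png',cv2.resize(im[120:260,200:386,::-1],None,fx=4,fy=4,interpolation=2))
s=st(); print(delta([529.7,58.1,264],s))
print(arm.place_of('lock_tip','side'))"
```

```text
t 22.73 pos [530.5  57.3 265.1] jawyaw -100.22 z [ 0.002  0.    -1.   ] F [-0.19 -0.71  0.05] M [ 0.025 -0.006 -0.013] w 0.0 j6 0.98
[-0.91 -0.66  1.05]
[{'xyz': [575.7, 49.8, 276.0], 'confidence': 0.45}]
```

View pics/side_3.png

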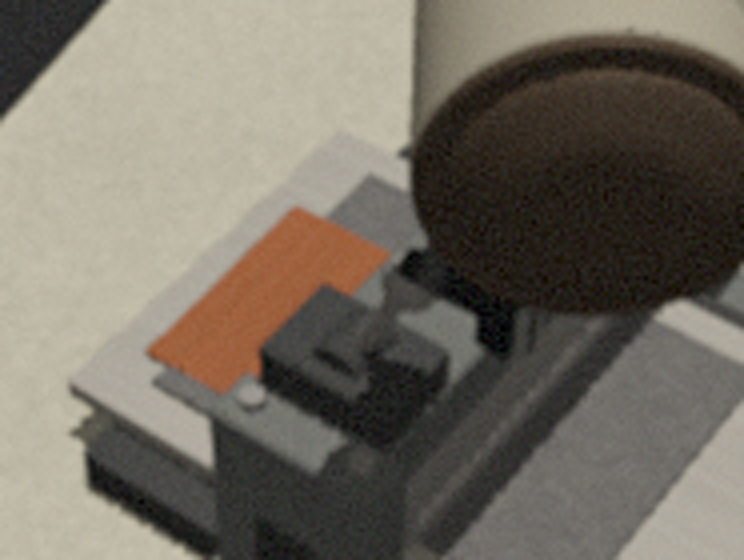

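The fingers stand on the robot side (-x) of the ball, clear of it. Pushing along the press's x.

>>> send_rows(translation=[[8,0,0],[8,0,0],[8,0,0],[8,0,0],[8,0,0]], dr=[[0,0,0],[0,0,0],[0,0,0],[0,0,0],[0,0,0]], grip=[0,0,0,0,0])

```text
clock: 23.4
position: [569.4, 50.5, 263.7]
ee_rot: [0.996, -0.089, -0.0, 0.0]
contact_force: [-2.3, -0.3, 1.0]
gripper_width: 0.2
```

>>> send_rows(translation=[[8,0,0],[8,0,0],[8,0,0],[6,0,0],[0,0,0]], dr=[[0,0,0],[0,0,0],[0,0,0],[0,0,0],[0,0,0]], grip=[0,0,0,0,0])

```text
clock: 24.02
position: [599.0, 45.2, 263.3]
ee_rot: [0.996, -0.089, 0.0, 0.0]
contact_force: [-0.0, 0.0, -0.8]
gripper_width: -0.0
```

```bash
python3 -c "
from h import *
im=arm.get_image('side')
cv2.imwrite('pics/side_4.png',cv2.resize(im[120:260,200:386,::-1],None,fx=4,fy=4,interpolation=2))
s=st(); d=s['position'][:2]-np.array([580,-88]);print('lx,ly',d@[.985,-.1745],d@[.1745,.985])"
```

```text
t 24.07 pos [598.7  45.3 263.5] jawyaw -100.18 z [ 0.  0. -1.] F [-0.38  0.11 -0.12] M [ 0.019 -0.002 -0.041] w -0.0 j6 1.048
lx,ly -4.802340544732512 134.54478390462322
```

View pics/side_4.png

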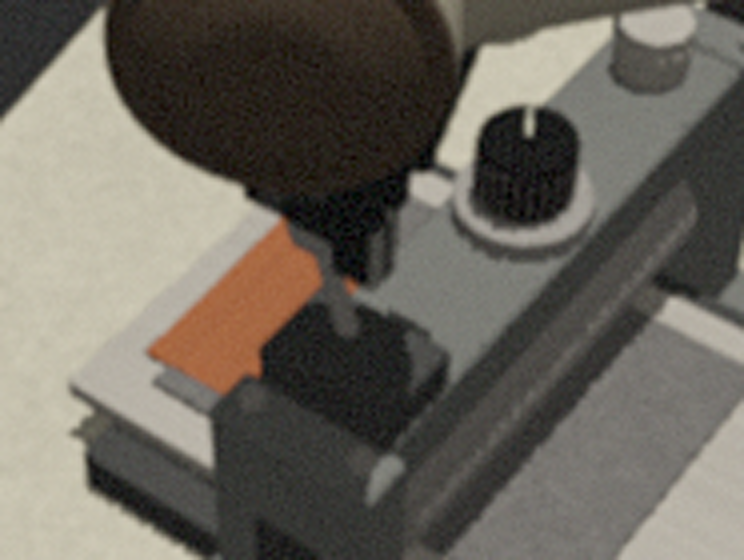

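The lever has swung past upright, leaning +x. The contact force is about zero, so it hasn't reached its end. Pushing on in small steps until it resists.

>>> send_rows(translation=[[3,0,0],[3,0,0],[2,0,0],[2,0,0],[0,0,0]], dr=[[0,0,0],[0,0,0],[0,0,0],[0,0,0],[0,0,0]], grip=[0,0,0,0,0])

```text
clock: 24.7
position: [608.5, 43.5, 263.7]
ee_rot: [0.996, -0.089, 0.0, 0.0]
contact_force: [-0.3, -0.2, -0.3]
gripper_width: -0.3
```

>>> send_rows(translation=[[2,0,0],[2,0,0],[1,0,0],[0,0,0],[0,0,0]], dr=[[0,0,0],[0,0,0],[0,0,0],[0,0,0],[0,0,0]], grip=[0,0,0,0,0])

```text
clock: 25.32
position: [613.3, 42.7, 263.8]
ee_rot: [0.996, -0.089, 0.0, -0.0]
contact_force: [-0.1, 0.3, 0.3]
gripper_width: 0.1
```

```bash
python3 -c "
from h import *
s=st(); d=s['position'][:2]-np.array([580,-88]);print('lx,ly',d@[.985,-.1745],d@[.1745,.985])"
```

```text
t 25.32 pos [613.3  42.7 263.8] jawyaw -100.17 z [ 0.  0. -1.] F [-0.08  0.3   0.27] M [-0.003  0.247 -0.017] w 0.1 j6 1.061
lx,ly 10.045159873495445 134.50941485331992
```

>>> send_rows(translation=[[2,0,0],[2,0,0],[1,0,0],[1,0,0],[0,0,0]], dr=[[0,0,0],[0,0,0],[0,0,0],[0,0,0],[0,0,0]], grip=[0,0,0,0,0])

```text
clock: 25.95
position: [614.0, 42.3, 263.7]
ee_rot: [0.996, -0.088, -0.006, 0.0]
contact_force: [-16.0, 4.2, 7.0]
gripper_width: -0.4
```

```bash
python3 -c "
from h import *
im=arm.get_image('side')
cv2.imwrite('pics/side_5.png',cv2.resize(im[120:260,200:386,::-1],None,fx=4,fy=4,interpolation=2))
s=st(); d=s['position'][:2]-np.array([580,-88]);print('lx,ly',d@[.985,-.1745],d@[.1745,.985])"
```

```text
t 26.0 pos [614.   42.3 263.7] jawyaw -100.13 z [-0.012  0.    -1.   ] F [-16.08   5.54   6.63] M [ 1.536  4.437 -0.018] w -0.1 j6 1.066
lx,ly 10.700990275263575 134.31671368743952
```

View pics/side_5.png

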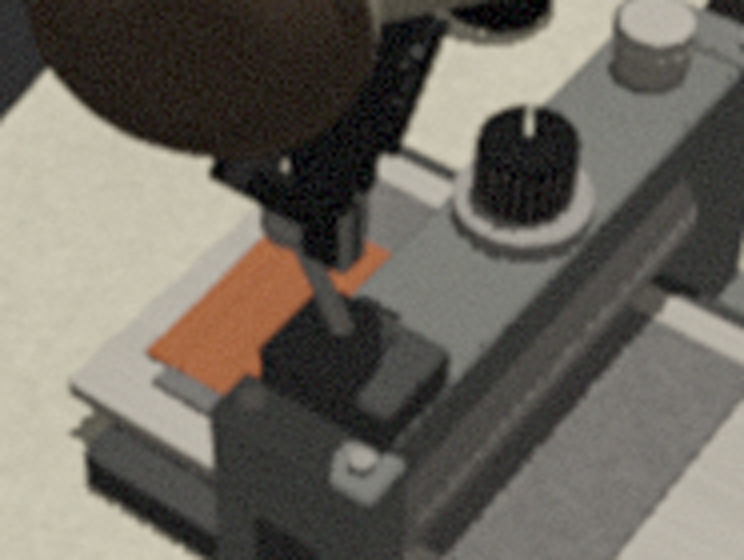

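The lever is on its hard end: 16 N, with the tool held at lx 10.7. Backing off, rising and checking everything.

>>> send_rows(translation=[[-5,0,0],[-20,0,0],[-30,0,0],[0,0,-50],[0,0,-50]], dr=[[0,0,0],[0,0,0],[0,0,0],[0,0,0],[0,0,0]], grip=[0,0,0,0,0])

```text
clock: 26.62
position: [565.0, 51.1, 365.2]
ee_rot: [0.996, -0.088, 0.001, 0.0]
contact_force: [1.5, 0.3, 0.5]
gripper_width: 0.2
```

>>> send_rows(translation=[[-30,-50,0],[-30,-50,0],[-30,-50,0],[-20,-50,0],[0,0,0]], dr=[[0,0,0],[0,0,0],[0,0,0],[0,0,0],[0,0,0]], grip=[0,0,0,0,0])

```text
clock: 27.25
position: [491.7, 271.0, 363.7]
ee_rot: [0.996, -0.086, 0.001, -0.001]
contact_force: [-0.0, -0.8, -0.4]
gripper_width: 0.2
```

```bash
python3 -c "
from h import *
im=arm.get_image('top');cv2.imwrite('pics/top_6.png',im[:,:,::-1])
for t in ['lock_tip','grease_tin','lino_plate']: print(t,arm.place_of(t,'top')[:1])
im=arm.get_image('side');cv2.imwrite('pics/side_6.png',im[:,:,::-1])
for t in ['lock_tip','grease_tin','lino_plate']: print(t,arm.place_of(t,'side')[:1])
st(); line('pics/top_6.png',(580,-86))
for a in (.4,.45,.5):
  l=70*np.sin(a);p=[580+l*.985+135*.1745,-88-l*.1745+135*.985,212+70*np.cos(a)]; print(a,np.round(p,1),proj('top',p),proj('side',p))"
```

```text
lock_tip [{'xyz': [633.8, 44.2, 276.6], 'confidence': 0.61}]
grease_tin [{'xyz': [555.9, -217.2, 191.3], 'confidence': 0.88}]
lino_plate [{'xyz': [705.0, -97.0, 44.1], 'confidence': 0.61}]
lock_tip []
grease_tin []
lino_plate []
t 27.65 pos [492.5 266.7 364. ] jawyaw -100.27 z [ 0.001  0.    -1.   ] F [ 0.04 -0.12  0.28] M [-0.047 -0.002  0.022] w 0.1 j6 0.606
pics/top_6.png 42 [  5.1 -10.7] angle -70.5
0.4 [630.4  40.2 276.5] [289.50912922 186.90651402] [274.8588874  175.03544466]
0.45 [633.5  39.7 275. ] [289.92476974 184.78306263] [273.34672022 174.84657426]
0.5 [636.6  39.1 273.4] [290.32875089 182.74774494] [271.88116983 174.74465024]
```

View pics/top_6.png

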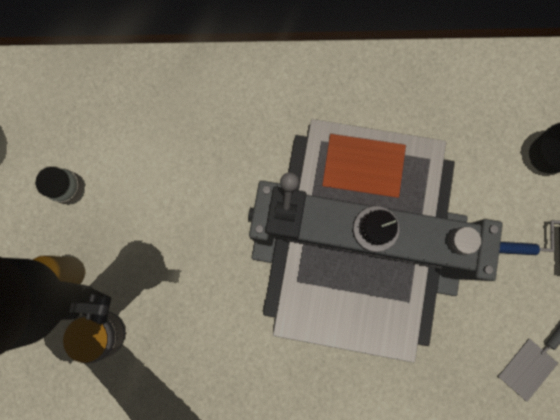

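View pics/side_6.png

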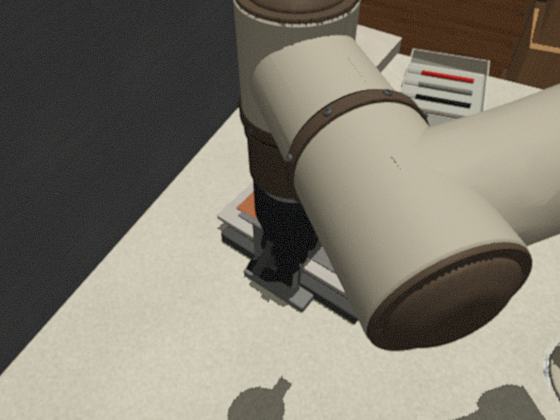

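The top view shows the ball at (290,182), which matches fully locked (predicted 290.3, 182.7). The dial line is still at -70.5°, and the tin and plate are where they were. Handing in.

```bash
python3 -c "
from bench import arm
print(arm.job_done())"
```

```text
the job is handed in; nothing more can be done
None
```

I set the roller height and locked it, and handed the job in at about 28 s of the 72 s allowed.

- **Finding the stop:** I gripped the dial and turned it clockwise, probing about 3.5–4.5° past each click. At two and three clicks the torque was 0.07–0.11 N m, which is normal click resistance. At four clicks it held at 0.20–0.23 N m, and a second probe after letting go and regripping gave the same. That is above the click maximum but lower than the roughly 0.27–0.33 N m I expected there. The torque also relaxed slightly while held, so the dial probably crept a little in the jaws. By gripper angle, the dial went no more than about 4.5° (0.08 rad) into the stop, against the 0.12 rad limit.
- **Six clicks back:** After easing off and regripping at click zero, I turned the dial 120.3° anticlockwise and let go. In the top picture its white line then stood 39.8° anticlockwise of where it started. That is two clicks, as four down and six back should give.
- **Lock lever:** I pushed the ball along the press's x until it met the hard end at 16 N. In the last top picture the ball is within 1 pixel of where it should be when fully locked.

In the last check the dial line still read -70.5°. The tin and plate were where they started, to within the networks' 4 mm accuracy, and the arm was clear of everything. In the last side picture the arm hid the press, so the networks found nothing there and the final check rests on the top camera alone.

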